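# Find which way the gas-bottle cap unscrews and hold it off

### The arm

A 6-joint arm with a two-finger parallel gripper is mounted at the origin on the work surface. World frame = base frame: x ahead of the robot, y to its left, z up, the work surface at z = 0. Lengths are in m, angles in rad, forces in N, time in s.
With the tool pointing down it reaches from about 0.225 to 0.875 m from the base axis. Payload 3.4 kg.
Tool frame: the origin (TCP) lies at the very end of the fingers, on their centre line; the grasp point (between the pads) lies 19 mm behind it; z points along the fingers, y is the line along which they close (so a half turn about z gives the same grasp; the last joint's range is limited). The gripper opens to 85 mm and grips with 20 to 120 N. Pads are 22 mm wide; open, the fingers measure 114 mm over their backs; the gripper's body (76 mm by 85 mm) begins 54 mm behind the grasp point. The pads swing forward as they close: fully open they stand 13 mm farther back than shut.
Start: joints at [0.986, 0.276, 1.505, -0, 1.361, -0.121], TCP at [0.257, 0.514, 0.192] pointing down, gripper open.
Joint ranges: [-2.89, 2.89], [-0.75, 2.08], [0.22, 2.7], [-1.18, 4.32], [0.11, 2.71], [-2.7, 2.7]. Speed limits (rad/s): [2.57, 2.57, 3.14, 3.14, 3.14, 3.14].

### API

Orientations are given as a unit quaternion [w, x, y, z].
In Python, from rig import get_state, optics, sign_off gives the robot as it stands.
- The arm moves only by the tool send_rows, never from a script. Its argument "increments" is a list of rows, each an object with "gripper": the gripper's target within -1 to 1 (shut at 1, half-way at 0, fully open at -1); "linear": the shift along the world's x, y, z in m, a list of three; "delta_rot": the turn, a rotation vector about the world's x, y, z in rad, a list of three. In form: [{"gripper": gripper, "linear": [dx, dy, dz], "delta_rot": [rx, ry, rz]}, ...]. A call has 1 to 8 rows; each row is the pose to reach, as a shift and turn from the pose commanded when the call began; what a row does not reach only later rows make up. A row lasts 1/10 s, in which the tool goes at most 50 mm and 8.59 degrees, less where a joint would pass 70% of its speed; a pose out of reach is approached as far as the arm can. A call with a gripper value outside its range is refused whole. The fingers move at their own pace and stop on an object; "newtons" is the grip in N (left out, the last holds). Time passes only in rows, so rows that repeat a pose let the fingers close. It gives the time, the measured TCP pose, the force, the opening and the grip force at its end, in the units of the state.
- get_state(): the state, without advancing time (a new reading comes with each control period).
- optics.get_image(name): name is "side" or "top" or "wrist"; returns a dict with "pixels" (400x640x3 uint8, blue, green, red), "K" (3x3 intrinsics, pixels), "rvec" (rotation vector, rad) and "tvec" (3), from world to camera coordinates, as OpenCV has them; the wrist camera has in their place "T_tool_cam" (4x4, takes a point from camera to tool coordinates, whose origin is the TCP and whose axes are the flange's). Camera axes: x right, y down, z forward; pixel columns grow to the right and rows downward; lengths in m; the calibration is good to about 2 mm. The wrist camera is an equidistant fisheye: a pixel r from the principal point sees the ray r / f radians off the axis. A picture is of the moment at which its call begins: read the wrist's pose just before it. There is no depth.
- sign_off(): hands the job in; it is judged then, once.
The state is a dict: "clock": time; "qpos": joint angles; "qd": joint speeds; "effort": joint torques, N m; "position": TCP position; "ee_rot": TCP orientation; "contact_force": force on the tool from outside, world axes, zero at the start; "moment": the same for the moment, N m; "width": finger opening in m; "gripper_force": force on a finger pad.
Only numpy, scipy, OpenCV 4.12 (cv2) and the standard library are available. Lean on these libraries where they do the work, as an engineer would, in place of code of your own. Each camera call takes 0.05 s, during which the arm holds its last target. There are 200 camera calls.

### The job

The black winged cap on the table grill's gas bottle has to come off, but nobody remembers whether it has an ordinary or a reversed thread: try turning it gently both ways without forcing it, and when you have found the way that frees it (about a quarter turn), lift it off. Then hold the cap upright in the gripper, up in the air over the steel saucer beside the station (its washer may drop out), and finish while still holding it there, at least a hand's breadth (10 cm) above the table and touching nothing else. Leave the saucer and the other things on the table where they are.

Things in the scene. Friction and masses are not known exactly. Their poses are not given: they have to be found in the camera images.
- station: Gas station, screwed down: timber cradle (170 x 310 mm, 50 high) with a squat grey gas bottle (140 mm diameter, flat shoulder 110 mm above the table) and, 155 mm along its +y, a steel valve housing (85 x 85 mm, top at 135 mm). Origin: on the table under the bottle's axis; y along the cradle from bottle to housing, z up. Cradle: y -85 to +225 mm, x +-85 mm.
- neck (a point): Centre of the bottle's shoulder, on its axis, 110 mm above the table, where the cap's underside rests. The neck rises 16 mm into the cap and locks two lugs inside it. The cap turns 0.15 to 0.5 rad from the start, then in the wrong direction meets a hard stop; which way (seen from above) is right changes from start to start and cannot be seen.
- cap: Loose black plastic cap on the neck, about 80 g. Skirt 57 mm diameter, 24 mm high; on its flat top the wing to grip. Origin: centre of its underside, on its axis; z up, x along the wing. Turned the right way it moves freely and does not rise by itself (2 mm of play); from 1.0 to 1.7 rad from the start it is unlocked and lifts straight off (20 mm clears the neck).
- wing (a point): Centre of the cap's wing, a straight upright grip bar on the cap's top, 52 mm long (the cap's x), 16 mm thick (its y), 26 mm high (its z). This point is 37 mm above the cap's underside, 13 mm above its flat top and 13 mm below the wing's top.
- saucer: Round flat steel saucer, 140 mm diameter, 16 mm high, loose, on the table to the robot's right of the station. Origin: centre of its underside.
- cutlery_box: Bystander: closed wooden cutlery box with glass top, 260 x 110 x 60 mm, far left, fixed. Origin: centre of its underside.
- opener: Bystander: blue bottle opener, about 120 mm long and 6 mm thick, lying loose on the cutlery box. Origin: underside, near its middle.
- roll: Bystander: white paper roll standing on end, 104 mm diameter, 100 mm high, at the right beyond the saucer. Origin: centre of its underside.
- cup: Bystander: steel cup, 72 mm diameter at the rim, 75 mm high, at the far left beyond the station. Origin: centre of its underside.
Not all that is in view belongs to the job. What is shaped like the cap but green is not meant.

How it is judged:
By the outcome, as a careful person would: the job done as asked, in the order asked, and still so for the second after the job is handed in, while the arm keeps its last pose, push and grip.
It also fails if it takes over 48 s, if anything falls off the work surface, if the arm or the gripper's body presses on something with over 40 N, if the wrist force passes 120 N, or if a joint passes its speed limit or range.

## Working session

There is one attempt and no reset: what is moved stays moved. The work goes in short steps, Python scripts to look and compute and a tool call to move; the robot and the scene stay as the last step left them, time stands still between calls to the robot, and variables do not carry over. Pictures are saved under pics/ and viewed, at most 10 in all, crops included, and the job is handed in when it is done.

Besides the shell and the picture viewer there is one more tool, called after "Emit:" as name(argument=value, ...) on one line, values as JSON. send_rows: Moves the arm, as the interface text tells. Its arguments: {"type":"object","properties":{"increments":{"type":"array"},"newtons":{"type":"number"}},"required":["increments"]}

```bash
mkdir -p pics; ls; python3 - <<'E'
from rig import get_state, optics
import cv2
s=get_state();print({k:s[k] for k in('clock','position','ee_rot','width','contact_force')})
for n in('top','side'):
    d=optics.get_image(n);cv2.imwrite(f'pics/{n}1.png',d['pixels']);print(n,d['K'],d['rvec'],d['tvec'])
E
```

```text
pics
{'clock': 0.0, 'position': array([0.25690202, 0.5137463 , 0.19064484]), 'ee_rot': array([-3.21288560e-04,  2.29830336e-01,  9.73230285e-01, -8.52402281e-04]), 'width': 0.08563957758116313, 'contact_force': array([ 0.13945744,  0.00124572, -0.36256897])}
top [[398.95575545   0.         318.81971705]
 [  0.         398.95575545 198.15969377]
 [  0.           0.           1.        ]] [ 2.09940291 -2.15709543  0.22668662] [0.10684752 0.5614858  1.04749367]
side [[454.41763539   0.         313.82634966]
 [  0.         454.41763539 196.75812   ]
 [  0.           0.           1.        ]] [ 2.07704988 -0.09349536  0.05245528] [-0.54311163  0.17355922  1.42255561]
```

View pics/top1.png

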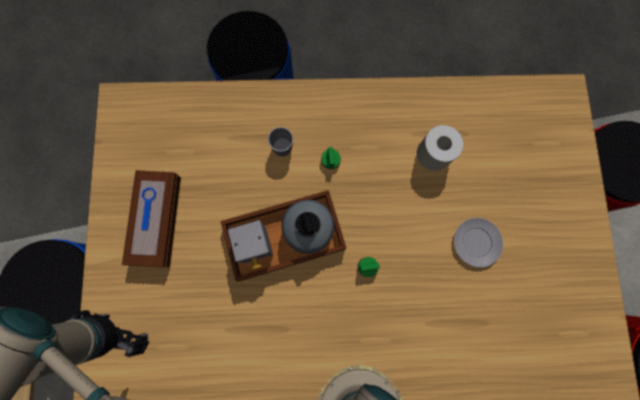

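View pics/side1.png

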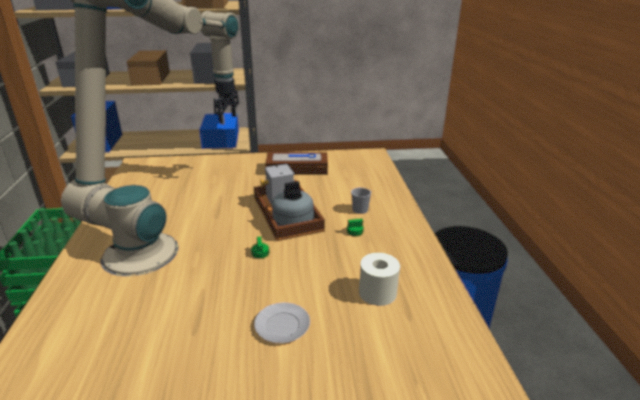

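The top picture shows three cap-shaped things: the black cap on the bottle at (308,224), a green one at (331,158) and another green one at (368,266). I choose the black one on the bottle. The saucer is at (478,244), the roll at (442,145) and the valve housing at (249,242). A close crop from both cameras will check the choice.

```bash
cat > h.py <<'E'
import numpy as np, cv2
from rig import get_state, optics
from scipy.spatial.transform import Rotation as R
def onplane(d,px,z):
    Rm=cv2.Rodrigues(np.array(d['rvec'],float))[0];t=np.array(d['tvec']).ravel()
    c=-Rm.T@t;r=Rm.T@np.linalg.inv(d['K'])@np.array([*px,1.])
    return c+r*(z-c[2])/r[2]
def proj(d,P):
    return cv2.projectPoints(np.array(P,float).reshape(-1,1,3),np.array(d['rvec'],float),np.array(d['tvec'],float),d['K'],None)[0].reshape(-1,2)
E
python3 - <<'E'
from h import *
a=optics.get_image('top');b=optics.get_image('side')
for n,p,z in [('wing',(308,222),.16),('housing',(249,242),.135),('saucer',(478,243),.016),('roll',(443,144),.1),('cup',(281,140),.075),('g1',(331,158),.04),('g2',(368,266),.04)]: print(n,onplane(a,p,z).round(3))
A=cv2.resize(a['pixels'][190:260,270:340],(400,400),interpolation=cv2.INTER_CUBIC)
B=cv2.resize(b['pixels'][165:235,255:325],(400,400),interpolation=cv2.INTER_CUBIC)
cv2.imwrite('pics/crop1.png',np.hstack([A,B]))
E
```

```text
wing [0.484 0.122 0.16 ]
housing [0.441 0.27  0.135]
saucer [ 0.432 -0.353  0.016]
roll [ 0.697 -0.25   0.1  ]
cup [0.727 0.192 0.075]
g1 [0.683 0.053 0.04 ]
g2 [ 0.376 -0.037  0.04 ]
```

View pics/crop1.png

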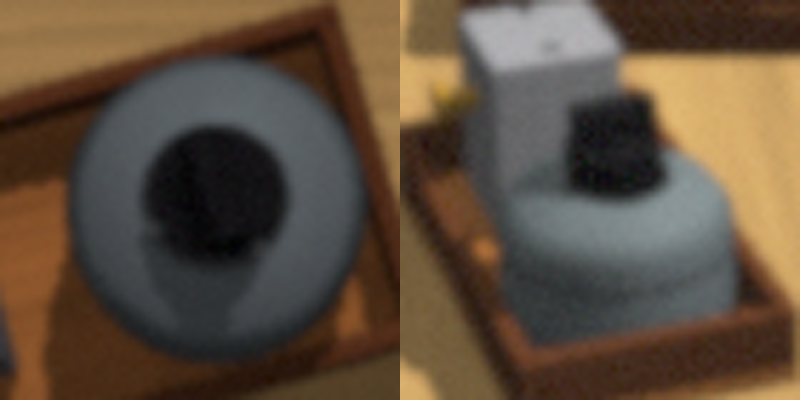

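The crop confirms a black cap with a skirt and an upright wing on the grey bottle (crop centre about (215,195)). The wing's yaw isn't clear, so I'll look with the wrist camera from above.

Emit:
send_rows(increments=[{"gripper":-1,"linear":[0.225,-0.39,0.12],"delta_rot":[0,0,0]},{"gripper":-1,"linear":[0.225,-0.39,0.12],"delta_rot":[0,0,0]},{"gripper":-1,"linear":[0.225,-0.39,0.12],"delta_rot":[0,0,0]},{"gripper":-1,"linear":[0.225,-0.39,0.12],"delta_rot":[0,0,0]},{"gripper":-1,"linear":[0.225,-0.39,0.12],"delta_rot":[0,0,0]},{"gripper":-1,"linear":[0.225,-0.39,0.12],"delta_rot":[0,0,0]},{"gripper":-1,"linear":[0.225,-0.39,0.12],"delta_rot":[0,0,0]},{"gripper":-1,"linear":[0.225,-0.39,0.12],"delta_rot":[0,0,0]}], newtons=40)

```text
clock: 1.0
position: [0.4508, 0.1777, 0.2951]
ee_rot: [0.0, 0.23, 0.973, 0.0]
contact_force: [1.4, 0.7, -0.1]
width: 0.085
gripper_force: 0.0
```

Emit:
send_rows(increments=[{"gripper":-1,"linear":[0,0,0],"delta_rot":[0,0,0]},{"gripper":-1,"linear":[0,0,0],"delta_rot":[0,0,0]},{"gripper":-1,"linear":[0,0,0],"delta_rot":[0,0,0]}])

```text
clock: 1.3
position: [0.4495, 0.1802, 0.294]
ee_rot: [-0.001, 0.229, 0.973, 0.0]
contact_force: [-0.5, 0.9, -1.1]
width: 0.0853
gripper_force: 0.0
```

```bash
python3 - <<'E'
from h import *
s=get_state();d=optics.get_image('wrist');print(d['K'],d['T_tool_cam']);print(s['position'],s['ee_rot'],s['qpos'])
cv2.imwrite('pics/w1.png',d['pixels']);
import pickle;pickle.dump((s,d),open('w1.pkl','wb'))
E
```

```text
[[309.70691629   0.         319.34635386]
 [  0.         309.70691629 200.69794121]
 [  0.           0.           1.        ]] [[ 1.05989327e-04 -9.65925015e-01 -2.58822050e-01  6.59371917e-02]
 [ 9.99999721e-01 -8.91400575e-05  7.42177528e-04  3.01912705e-04]
 [-7.39959252e-04 -2.58822056e-01  9.65924736e-01 -1.80931677e-01]
 [ 0.00000000e+00  0.00000000e+00  0.00000000e+00  1.00000000e+00]]
[0.44948095 0.18023158 0.2939884 ] [-8.23748240e-04  2.29488649e-01  9.73310982e-01  1.20359607e-04] [ 2.36736018e-01  9.44912605e-02  1.48819646e+00  9.58470196e-04
  1.56026642e+00 -8.70966334e-01]
```

View pics/w1.png

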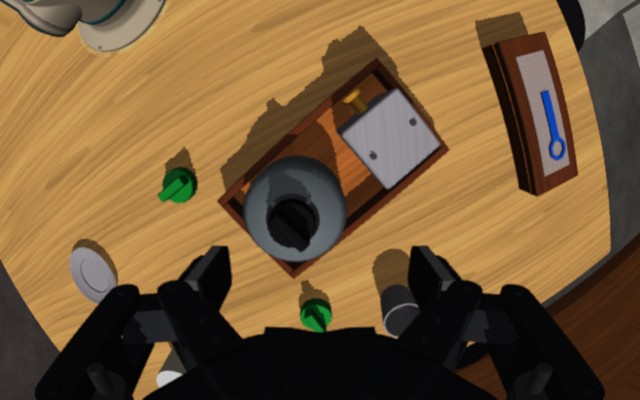

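The wrist view shows the black cap at about (292,222), with its wing running diagonally from upper left to lower right. I'll enlarge and brighten it.

```bash
cat >> h.py <<'E'
def wplane(s,d,px,z):
    K=d['K'];v=np.array([px[0]-K[0,2],px[1]-K[1,2]]);r=np.linalg.norm(v);th=r/K[0,0]
    ray=np.array([*(v/r*np.sin(th)),np.cos(th)])
    q=s['ee_rot'];Rt=R.from_quat([q[1],q[2],q[3],q[0]]).as_matrix();T=d['T_tool_cam']
    c=Rt@T[:3,3]+s['position'];w=Rt@T[:3,:3]@ray
    return c+w*(z-c[2])/w[2]
E
python3 - <<'E'
from h import *;import pickle
s,d=pickle.load(open('w1.pkl','rb'))
c=d['pixels'][180:260,250:340].astype(float)/255
c=(255*c**.45).astype('uint8');cv2.imwrite('pics/c2.png',cv2.resize(c,(675,600),interpolation=cv2.INTER_CUBIC))
E
```

```text
(no output)
```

View pics/c2.png

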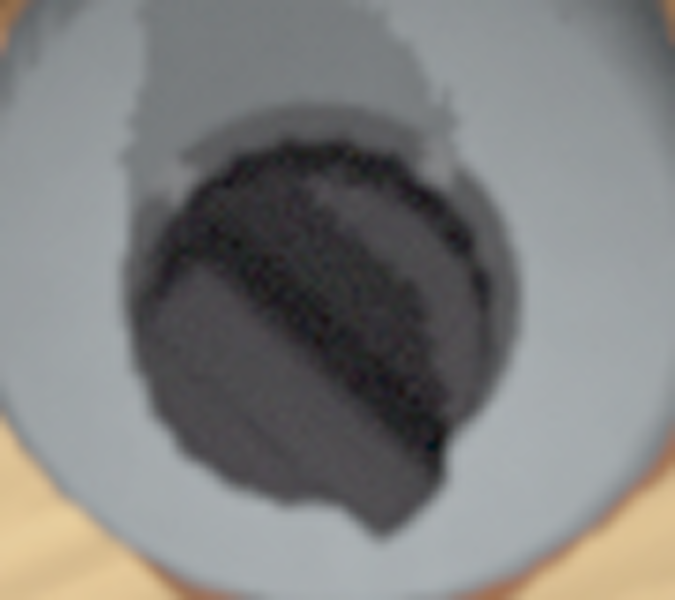

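The wing's lit top face has crop corners at about (195,262), (440,462), (380,535) and (145,318).

```bash
python3 - <<'E'
from h import *;import pickle
s,d=pickle.load(open('w1.pkl','rb'))
f=lambda p,z:wplane(s,d,(250+p[0]/7.5,180+p[1]/7.5),z)
P=np.array([f(p,.173) for p in[(195,262),(440,462),(380,535),(145,318)]])
print(P.round(4),'c',P.mean(0).round(4))
L=P[1]-P[0];M=P[2]-P[3];W=P[0]-P[3]
print(np.linalg.norm(L),np.linalg.norm(M),np.linalg.norm(W),np.degrees(np.arctan2(L[1],L[0])),np.degrees(np.arctan2(M[1],M[0])))
q=s['ee_rot'];Rt=R.from_quat([q[1],q[2],q[3],q[0]]).as_matrix();print('tool y',Rt[:,1],np.degrees(np.arctan2(Rt[1,1],Rt[0,1])))
# bottle shoulder ellipse: circle dia 140 edges in crop; housing corners at .135
H=np.array([wplane(s,d,p,.135) for p in[(397,89),(439,149),(389,189),(341,133)]]);print(H.round(3),H.mean(0))
# bottle outline check
print(proj(optics.get_image('top'),P))
E
```

```text
[[0.4565 0.1274 0.173 ]
 [0.4978 0.1441 0.173 ]
 [0.504  0.1313 0.173 ]
 [0.4606 0.1172 0.173 ]] c [0.4797 0.13   0.173 ]
0.044472153612933676 0.04567793576310275 0.011004633779547295 22.086113785226253 18.03972957622303
tool y [ 4.46727843e-01  8.94669891e-01 -1.43787088e-04] 63.46606093891309
[[0.396 0.303 0.135]
 [0.478 0.321 0.135]
 [0.495 0.247 0.135]
 [0.414 0.225 0.135]] [0.44598528 0.27396531 0.135     ]
[[306.067258   232.78101976]
 [298.80692086 216.05766938]
 [304.02426453 213.38094318]
 [310.270866   231.00368387]]
```

The wing centre is at about (0.482, 0.126) and its yaw is about 20°. Turning the tool by -2.33 rad puts its y at -70°. That leaves joint 6 room to turn both ways.

Emit:
send_rows(increments=[{"gripper":-1,"linear":[0.032,-0.054,-0.03],"delta_rot":[0,0,-0.6]},{"gripper":-1,"linear":[0.032,-0.054,-0.03],"delta_rot":[0,0,-1.2]},{"gripper":-1,"linear":[0.032,-0.054,-0.03],"delta_rot":[0,0,-1.2]},{"gripper":-1,"linear":[0.032,-0.054,-0.03],"delta_rot":[0,0,-1.2]},{"gripper":-1,"linear":[0.032,-0.054,-0.03],"delta_rot":[0,0,-1.2]},{"gripper":-1,"linear":[0.032,-0.054,-0.03],"delta_rot":[0,0,-1.2]},{"gripper":-1,"linear":[0.032,-0.054,-0.03],"delta_rot":[0,0,-1.2]},{"gripper":-1,"linear":[0.032,-0.054,-0.03],"delta_rot":[0,0,-1.2]}])

```text
clock: 2.2
position: [0.4816, 0.1271, 0.2642]
ee_rot: [-0.0, 0.74, 0.672, -0.0]
contact_force: [0.4, -0.3, 0.2]
width: 0.0852
gripper_force: 0.0
```

Emit:
send_rows(increments=[{"gripper":-1,"linear":[0,0,0],"delta_rot":[0,0,-1.13]},{"gripper":-1,"linear":[0,0,0],"delta_rot":[0,0,-1.13]},{"gripper":-1,"linear":[0,0,0],"delta_rot":[0,0,-1.13]},{"gripper":-1,"linear":[0,0,0],"delta_rot":[0,0,-1.13]},{"gripper":-1,"linear":[0,0,0],"delta_rot":[0,0,-1.13]},{"gripper":-1,"linear":[0,0,0],"delta_rot":[0,0,-1.13]},{"gripper":-1,"linear":[0,0,0],"delta_rot":[0,0,-1.13]},{"gripper":-1,"linear":[0,0,0],"delta_rot":[0,0,-1.13]}])

```text
clock: 3.0
position: [0.4816, 0.1271, 0.2642]
ee_rot: [-0.0, 0.985, 0.172, -0.0]
contact_force: [0.4, -1.4, -0.5]
width: 0.0855
gripper_force: 0.0
```

Emit:
send_rows(increments=[{"gripper":-1,"linear":[0,0,0],"delta_rot":[0,0,0]},{"gripper":-1,"linear":[0,0,0],"delta_rot":[0,0,0]}])

```text
clock: 3.2
position: [0.4819, 0.1265, 0.2643]
ee_rot: [-0.0, 0.985, 0.175, -0.0]
contact_force: [-1.0, 0.0, -0.4]
width: 0.0853
gripper_force: 0.0
```

```bash
python3 - <<'E'
from h import *;import pickle
s=get_state();d=optics.get_image('wrist');pickle.dump((s,d),open('w2.pkl','wb'))
q=s['ee_rot'];Rt=R.from_quat([q[1],q[2],q[3],q[0]]).as_matrix();print(s['position'],Rt.round(3),np.degrees(np.arctan2(Rt[1,1],Rt[0,1])),s['qpos'])
# project wing guess into image for crop
T=d['T_tool_cam'];p=T[:3,:3].T@(Rt.T@(np.array([.482,.126,.173])-s['position'])-T[:3,3]);th=np.arccos(p[2]/np.linalg.norm(p));u=p[:2]/np.linalg.norm(p[:2])*th*d['K'][0,0]+d['K'][:2,2];print(u)
x,y=int(u[0])-60,int(u[1])-45;x=max(0,min(x,520));y=max(0,min(y,310));print(x,y)
c=d['pixels'][y:y+90,x:x+120].astype(float)/255
c=(255*c**.45).astype('uint8');cv2.imwrite('pics/c3.png',cv2.resize(c,(720,540),interpolation=cv2.INTER_CUBIC))
E
```

```text
[0.48188603 0.12653165 0.26434173] [[ 0.939  0.344 -0.   ]
 [ 0.344 -0.939 -0.   ]
 [-0.    -0.    -1.   ]] -69.8600667584818 [1.16993062e-01 1.24855979e-01 1.52376599e+00 4.43779480e-05
 1.49342988e+00 1.33627777e+00]
[320.81063823 192.53862837]
260 147
```

View pics/c3.png

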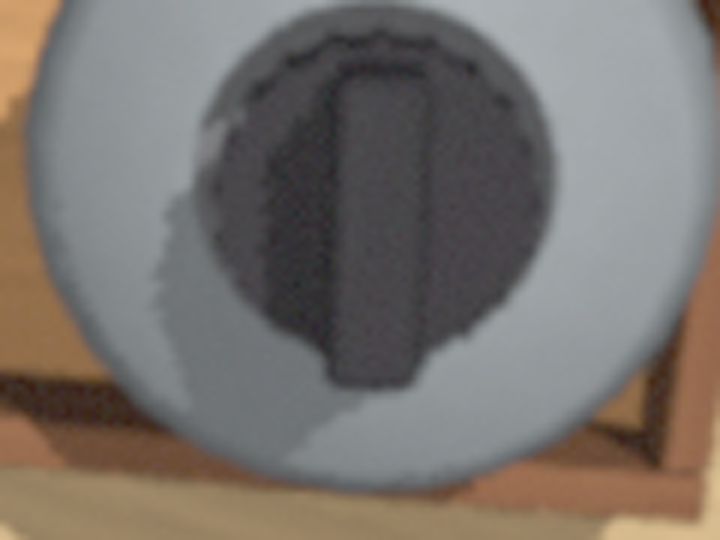

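The tool is now over the cap. The wing's top face has crop corners at (338,80), (428,80), (415,383) and (330,383), nearly aligned with the tool's x.

```bash
python3 - <<'E'
from h import *;import pickle
s,d=pickle.load(open('w2.pkl','rb'))
P=np.array([wplane(s,d,(260+p[0]/6,147+p[1]/6),.173) for p in[(338,80),(428,80),(415,383),(330,383)]])
L=(P[0]+P[1]-P[2]-P[3])/2
print(P.mean(0),np.linalg.norm(L),np.linalg.norm(P[0]-P[1]),np.degrees(np.arctan2(L[1],L[0])))
# skirt circle (top rim z .134) extremes left/right & bottle
for z,a,b in((.134,(210,190),(550,190)),(.11,(30,150),(718,150))):
  A=[wplane(s,d,(260+p[0]/6,147+p[1]/6),z) for p in(a,b)];print(A[0],A[1],np.linalg.norm(A[0]-A[1]),(A[0]+A[1])/2)
E
```

```text
[0.48831836 0.12627368 0.173     ] 0.04665075180064119 0.013270214283619892 18.359480535343476
[0.477837   0.15252449 0.134     ] [0.49790772 0.09796453 0.134     ] 0.05813452247010518 [0.48787236 0.12524451 0.134     ]
[0.46855631 0.18672559 0.11      ] [0.51246902 0.06733857 0.11      ] 0.12720686671321832 [0.49051267 0.12703208 0.11      ]
```

The wing's top is at z = 0.160, not the 0.173 I used. Corrected, the axis is at about (0.487, 0.125), which agrees with the skirt circle. I'll descend to TCP z = 0.138 and close.

Emit:
send_rows(increments=[{"gripper":-1,"linear":[0.005,-0.0015,-0.04],"delta_rot":[0,0,-0.03]},{"gripper":-1,"linear":[0.005,-0.0015,-0.08],"delta_rot":[0,0,-0.03]},{"gripper":-1,"linear":[0.005,-0.0015,-0.11],"delta_rot":[0,0,-0.03]},{"gripper":-1,"linear":[0.005,-0.0015,-0.126],"delta_rot":[0,0,-0.03]},{"gripper":-1,"linear":[0.005,-0.0015,-0.126],"delta_rot":[0,0,-0.03]}])

```text
clock: 3.75
position: [0.4851, 0.124, 0.136]
ee_rot: [-0.0, 0.987, 0.159, -0.003]
contact_force: [-0.1, -1.4, -0.2]
width: 0.0858
gripper_force: 0.0
```

Emit:
send_rows(increments=[{"gripper":1,"linear":[0,0,0],"delta_rot":[0,0,0]},{"gripper":1,"linear":[0,0,0],"delta_rot":[0,0,0]},{"gripper":1,"linear":[0,0,0],"delta_rot":[0,0,0]},{"gripper":1,"linear":[0,0,0],"delta_rot":[0,0,0]},{"gripper":1,"linear":[0,0,0],"delta_rot":[0,0,0]},{"gripper":1,"linear":[0,0,0],"delta_rot":[0,0,0]},{"gripper":1,"linear":[0,0,0],"delta_rot":[0,0,0]},{"gripper":1,"linear":[0,0,0],"delta_rot":[0,0,0]}], newtons=40)

```text
clock: 4.55
position: [0.4874, 0.124, 0.1386]
ee_rot: [0.0, 0.987, 0.158, 0.0]
contact_force: [0.3, -0.4, 0.7]
width: 0.0004
gripper_force: 0.0
```

```bash
python3 - <<'E'
from h import *
s=get_state();print({k:np.round(s[k],4) for k in('clock','position','ee_rot','width','gripper_force','contact_force','moment','qpos')})
E
```

```text
{'clock': np.float64(4.55), 'position': array([0.4874, 0.124 , 0.1386]), 'ee_rot': array([1.000e-04, 9.874e-01, 1.583e-01, 0.000e+00]), 'width': np.float64(0.0004), 'gripper_force': np.float64(0.0), 'contact_force': array([ 0.3488, -0.4179,  0.7473]), 'moment': array([-0.0617, -0.0107, -0.1047]), 'qpos': array([ 1.1080e-01,  2.0530e-01,  1.7404e+00, -1.0000e-04,  1.1958e+00,
        1.3637e+00])}
```

The fingers shut fully and caught nothing, so I'll look.

```bash
python3 - <<'E'
from h import *
d=optics.get_image('wrist');b=optics.get_image('side')
g=lambda c:(255*(c/255.)**.5).astype('uint8')
A=cv2.resize(g(d['pixels'][100:300,220:420]),(400,400));B=cv2.resize(g(b['pixels'][125:225,235:335]),(400,400),interpolation=cv2.INTER_CUBIC)
cv2.imwrite('pics/c4.png',np.hstack([A,B]))
E
```

```text
(no output)
```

View pics/c4.png

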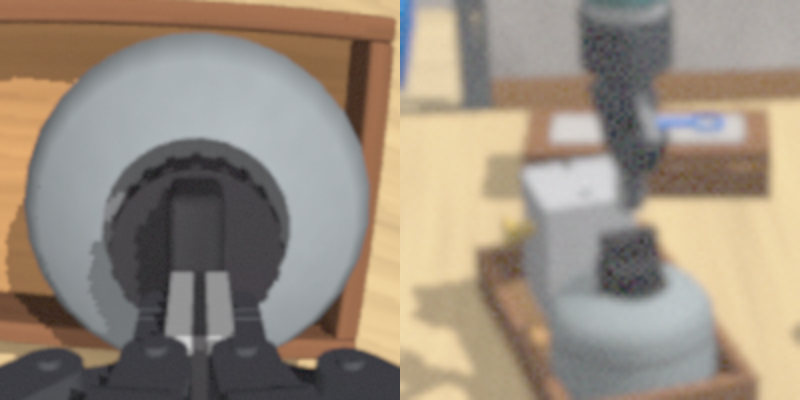

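The wing is intact and the fingers closed above or behind it: the side crop puts the fingertip at about (630,205), above the wing's top at about (628,230). I'll check where the calibration says the tip should be.

```bash
python3 - <<'E'
from h import *
s=get_state();a=optics.get_image('top');b=optics.get_image('side');d=optics.get_image('wrist')
p=s['position']
print('TCP side',proj(b,p),'wing top side',proj(b,[.487,.125,.16]),'skirt base',proj(b,[.487,.125,.11]))
T=d['T_tool_cam']
for z in(0,-.019,-.05):
  q=T[:3,:3].T@(np.array([0,0,z])-T[:3,3]);th=np.arccos(q[2]/np.linalg.norm(q));print(z,q[:2]/np.linalg.norm(q[:2])*th*d['K'][0,0]+d['K'][:2,2])
# two-view: side obs of wing-top centre (297,182.5): ray at several z
from itertools import product
for z in(.14,.16,.18,.2): print(z,'tip by side px(292.5,176)',onplane(b,(292.5,176),z).round(3),'wing top px(292,183)',onplane(b,(292,183),z).round(3))
E
```

```text
TCP side [[292.96380998 187.87340516]] wing top side [[292.66673262 181.95353878]] skirt base [[293.03321829 195.29316689]]
0 [320.41069829 226.9620437 ]
-0.019 [320.4796886 238.4421045]
-0.05 [320.62492786 263.07848045]
0.14 tip by side px(292.5,176) [0.49  0.209 0.14 ] wing top px(292,183) [0.486 0.156 0.14 ]
0.16 tip by side px(292.5,176) [0.489 0.169 0.16 ] wing top px(292,183) [0.484 0.118 0.16 ]
0.18 tip by side px(292.5,176) [0.487 0.129 0.18 ] wing top px(292,183) [0.483 0.079 0.18 ]
0.2 tip by side px(292.5,176) [0.486 0.088 0.2  ] wing top px(292,183) [0.482 0.04  0.2  ]
```

The camera height checks out, but the fingertips look 15 to 25 mm behind the nominal TCP. I'll probe gently with the fingers shut: lower in small steps and watch the force.

Emit:
send_rows(increments=[{"gripper":1,"linear":[0,0,-0.002],"delta_rot":[0,0,0]},{"gripper":1,"linear":[0,0,-0.004],"delta_rot":[0,0,0]},{"gripper":1,"linear":[0,0,-0.004],"delta_rot":[0,0,0]}])

```text
clock: 5.1
position: [0.4871, 0.124, 0.1341]
ee_rot: [0.0, 0.987, 0.158, -0.0]
contact_force: [-0.6, -0.2, 0.2]
width: 0.0
gripper_force: 0.0
```

```bash
python3 - <<'E'
from h import *
d=optics.get_image('wrist');b=optics.get_image('side')
g=lambda c:(255*(c/255.)**.5).astype('uint8')
A=cv2.resize(g(d['pixels'][170:290,260:380]),(400,400),interpolation=cv2.INTER_CUBIC);B=cv2.resize(g(b['pixels'][150:200,270:320]),(400,400),interpolation=cv2.INTER_CUBIC)
cv2.imwrite('pics/c5.png',np.hstack([A,B]))
E
```

```text
(no output)
```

View pics/c5.png

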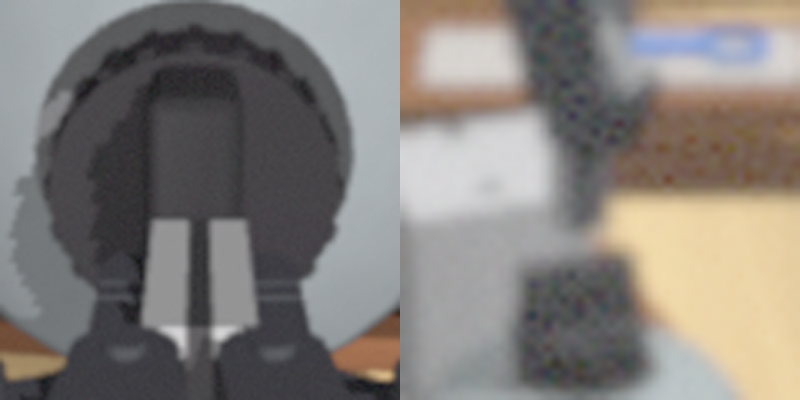

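The wrist crop shows both pads shut, ending at row ~235, over the wing's middle. The side crop shows the pad tips ending at ~(590,238), just above the wing's top at ~255, so the tips sit behind the nominal TCP. I'll keep probing down to find the offset.

Emit:
send_rows(increments=[{"gripper":1,"linear":[0,0,-0.002],"delta_rot":[0,0,0]},{"gripper":1,"linear":[0,0,-0.004],"delta_rot":[0,0,0]},{"gripper":1,"linear":[0,0,-0.004],"delta_rot":[0,0,0]}])

```text
clock: 5.5
position: [0.4871, 0.124, 0.1302]
ee_rot: [0.0, 0.987, 0.158, -0.0]
contact_force: [0.5, -0.5, 0.9]
width: 0.0
gripper_force: 0.0
```

```bash
python3 - <<'E'
from h import *
d=optics.get_image('wrist');T=d['T_tool_cam'];s=get_state();print(s['contact_force'],s['position'])
for z in(0,-.01,-.02,-.03,-.04):
  q=T[:3,:3].T@(np.array([.011,0.008,z])-T[:3,3]);th=np.arccos(q[2]/np.linalg.norm(q));print(z,q[:2]/np.linalg.norm(q[:2])*th*d['K'][0,0]+d['K'][:2,2])
E
```

```text
[1.05080136 0.17488749 0.31363868] [0.48719898 0.12396201 0.13032862]
0 [333.53364484 210.00664739]
-0.01 [334.27001473 214.98779835]
-0.02 [335.08615153 220.52646224]
-0.03 [335.99510774 226.7174772 ]
-0.04 [337.01275778 233.67723306]
```

Emit:
send_rows(increments=[{"gripper":1,"linear":[0,0,-0.002],"delta_rot":[0,0,0]},{"gripper":1,"linear":[0,0,-0.004],"delta_rot":[0,0,0]},{"gripper":1,"linear":[0,0,-0.004],"delta_rot":[0,0,0]}])

```text
clock: 5.85
position: [0.4871, 0.124, 0.1262]
ee_rot: [0.0, 0.987, 0.158, -0.0]
contact_force: [0.5, 0.1, 0.2]
width: 0.0001
gripper_force: 0.0
```

Emit:
send_rows(increments=[{"gripper":1,"linear":[0,0,-0.002],"delta_rot":[0,0,0]},{"gripper":1,"linear":[0,0,-0.003],"delta_rot":[0,0,0]},{"gripper":1,"linear":[0,0,-0.003],"delta_rot":[0,0,0]}])

```text
clock: 6.15
position: [0.4872, 0.124, 0.1233]
ee_rot: [0.0, 0.987, 0.158, -0.0]
contact_force: [0.2, -0.8, 0.4]
width: 0.0001
gripper_force: 0.0
```

Emit:
send_rows(increments=[{"gripper":1,"linear":[0,0,-0.002],"delta_rot":[0,0,0]},{"gripper":1,"linear":[0,0,-0.003],"delta_rot":[0,0,0]},{"gripper":1,"linear":[0,0,-0.003],"delta_rot":[0,0,0]}])

```text
clock: 6.45
position: [0.4873, 0.124, 0.1204]
ee_rot: [0.0, 0.987, 0.158, -0.0]
contact_force: [-0.4, 0.0, -0.3]
width: 0.0005
gripper_force: 0.0
```

```bash
python3 - <<'E'
from h import *
s=get_state();print(s['position'],s['contact_force'])
b=optics.get_image('side');g=lambda c:(255*(c/255.)**.5).astype('uint8')
a=optics.get_image('top')
B=cv2.resize(g(b['pixels'][150:210,265:325]),(480,480),interpolation=cv2.INTER_CUBIC)
cv2.imwrite('pics/c6.png',B)
E
```

```text
[0.48732535 0.12398212 0.1204008 ] [-0.44166884  0.00792667 -0.27285919]
```

View pics/c6.png

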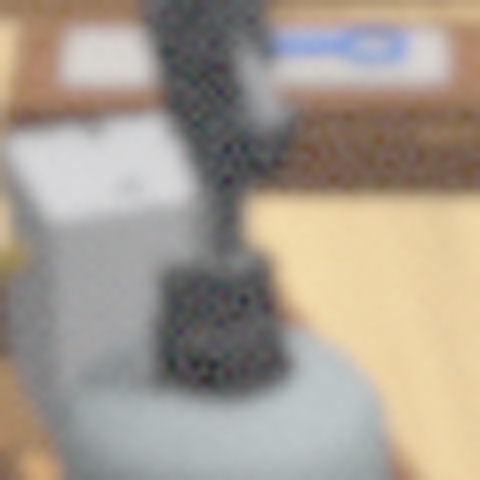

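The tip is now at crop (230,262), right at the wing's top, so it sits about 40 mm behind the reported TCP. I'll probe a few mm more for contact.

Emit:
send_rows(increments=[{"gripper":1,"linear":[0,0,-0.001],"delta_rot":[0,0,0]},{"gripper":1,"linear":[0,0,-0.002],"delta_rot":[0,0,0]},{"gripper":1,"linear":[0,0,-0.002],"delta_rot":[0,0,0]}])

```text
clock: 6.85
position: [0.4876, 0.124, 0.1202]
ee_rot: [0.0, 0.987, 0.158, 0.001]
contact_force: [-2.6, -0.2, 10.4]
width: 0.0001
gripper_force: 4.9
```

Emit:
send_rows(increments=[{"gripper":1,"linear":[0,0,-0.001],"delta_rot":[0,0,0]},{"gripper":1,"linear":[0,0,-0.002],"delta_rot":[0,0,0]},{"gripper":1,"linear":[0,0,-0.002],"delta_rot":[0,0,0]}])

```text
clock: 7.15
position: [0.4877, 0.124, 0.1201]
ee_rot: [0.0, 0.987, 0.158, 0.001]
contact_force: [-6.1, -0.4, 20.2]
width: -0.0
gripper_force: 10.5
```

Emit:
send_rows(increments=[{"gripper":1,"linear":[0,0,-0.001],"delta_rot":[0,0,0]},{"gripper":1,"linear":[0,0,-0.002],"delta_rot":[0,0,0]},{"gripper":1,"linear":[0,0,-0.002],"delta_rot":[0,0,0]}])

```text
clock: 7.45
position: [0.4879, 0.124, 0.12]
ee_rot: [0.0, 0.987, 0.158, 0.002]
contact_force: [-10.0, -1.1, 32.9]
width: 0.0001
gripper_force: 16.1
```

Contact came at TCP z = 0.120 against a wing top at 0.160, so the tips are 40 mm behind the reported TCP. I'll back off, open, then descend to z = 0.100, which puts the tips at 0.140.

Emit:
send_rows(increments=[{"gripper":1,"linear":[0,0,0.02],"delta_rot":[0,0,0]},{"gripper":-1,"linear":[0,0,0.025],"delta_rot":[0,0,0]},{"gripper":-1,"linear":[0,0,0.025],"delta_rot":[0,0,0]},{"gripper":-1,"linear":[0,0,0.025],"delta_rot":[0,0,0]},{"gripper":-1,"linear":[0,0,0.025],"delta_rot":[0,0,0]},{"gripper":-1,"linear":[0,0,0.025],"delta_rot":[0,0,0]},{"gripper":-1,"linear":[0,0,0.025],"delta_rot":[0,0,0]}])

```text
clock: 8.15
position: [0.4871, 0.1239, 0.1389]
ee_rot: [0.0, 0.987, 0.158, -0.001]
contact_force: [1.0, 0.0, 0.2]
width: 0.0846
gripper_force: 0.0
```

Emit:
send_rows(increments=[{"gripper":-1,"linear":[0,0,-0.02],"delta_rot":[0,0,0]},{"gripper":-1,"linear":[0,0,-0.03],"delta_rot":[0,0,0]},{"gripper":-1,"linear":[0,0,-0.039],"delta_rot":[0,0,0]},{"gripper":-1,"linear":[0,0,-0.039],"delta_rot":[0,0,0]}])

```text
clock: 8.55
position: [0.4863, 0.1239, 0.0992]
ee_rot: [-0.0, 0.987, 0.158, -0.002]
contact_force: [0.4, -0.4, 0.1]
width: 0.0854
gripper_force: 0.0
```

Emit:
send_rows(increments=[{"gripper":1,"linear":[0,0.001,0],"delta_rot":[0,0,0]},{"gripper":1,"linear":[0,0.001,0],"delta_rot":[0,0,0]},{"gripper":1,"linear":[0,0.001,0],"delta_rot":[0,0,0]},{"gripper":1,"linear":[0,0.001,0],"delta_rot":[0,0,0]},{"gripper":1,"linear":[0,0.001,0],"delta_rot":[0,0,0]},{"gripper":1,"linear":[0,0.001,0],"delta_rot":[0,0,0]},{"gripper":1,"linear":[0,0.001,0],"delta_rot":[0,0,0]},{"gripper":1,"linear":[0,0.001,0],"delta_rot":[0,0,0]}], newtons=40)

```text
clock: 9.35
position: [0.4878, 0.125, 0.101]
ee_rot: [0.0, 0.987, 0.158, 0.0]
contact_force: [0.8, -0.9, 3.9]
width: 0.015
gripper_force: 40.1
```

```bash
python3 - <<'E'
from h import *
s=get_state();print({k:np.round(s[k],4) for k in('clock','position','ee_rot','width','gripper_force','contact_force','moment','qpos')})
E
```

```text
{'clock': np.float64(9.35), 'position': array([0.4878, 0.125 , 0.101 ]), 'ee_rot': array([1.000e-04, 9.874e-01, 1.582e-01, 5.000e-04]), 'width': np.float64(0.015), 'gripper_force': np.float64(40.1375), 'contact_force': array([ 0.7692, -0.9177,  3.9264]), 'moment': array([-0.0209,  0.0565,  0.0071]), 'qpos': array([ 1.1270e-01,  2.3950e-01,  1.7975e+00, -1.0000e-04,  1.1036e+00,
        1.3657e+00])}
```

The wing is gripped (15 mm wide, lateral force near zero). Now a gentle turn one way, counter-clockwise.

Emit:
send_rows(increments=[{"gripper":1,"linear":[0,0,0],"delta_rot":[0,0,0.04]},{"gripper":1,"linear":[0,0,0],"delta_rot":[0,0,0.08]},{"gripper":1,"linear":[0,0,0],"delta_rot":[0,0,0.12]},{"gripper":1,"linear":[0,0,0],"delta_rot":[0,0,0.15]},{"gripper":1,"linear":[0,0,0],"delta_rot":[0,0,0.15]}])

```text
clock: 9.85
position: [0.4879, 0.1251, 0.101]
ee_rot: [0.0, 0.973, 0.232, 0.001]
contact_force: [0.6, 0.1, 4.8]
width: 0.0151
gripper_force: 40.3
```

```bash
cat > st.py <<'E'
from h import *
s=get_state();q=s['ee_rot'];Rt=R.from_quat([q[1],q[2],q[3],q[0]]).as_matrix()
print('yaw x',round(np.arctan2(Rt[1,0],Rt[0,0]),3),{k:np.round(s[k],3).tolist() for k in('position','width','gripper_force','contact_force','moment')},round(s['qpos'][5],3))
E
python3 st.py
```

```text
yaw x 0.468 {'position': [0.488, 0.125, 0.101], 'width': 0.015, 'gripper_force': 40.324, 'contact_force': [0.645, 0.102, 4.781], 'moment': [0.03, 0.008, 0.056]} 1.216
```

Emit:
send_rows(increments=[{"gripper":1,"linear":[0,0,0],"delta_rot":[0,0,0.04]},{"gripper":1,"linear":[0,0,0],"delta_rot":[0,0,0.08]},{"gripper":1,"linear":[0,0,0],"delta_rot":[0,0,0.1]},{"gripper":1,"linear":[0,0,0],"delta_rot":[0,0,0.1]}])

```text
clock: 10.25
position: [0.4878, 0.1251, 0.101]
ee_rot: [0.0, 0.96, 0.28, 0.001]
contact_force: [0.2, 0.5, 5.3]
width: 0.015
gripper_force: 40.4
```

```bash
python3 st.py
```

```text
yaw x 0.567 {'position': [0.488, 0.125, 0.101], 'width': 0.015, 'gripper_force': 40.443, 'contact_force': [0.217, 0.516, 5.335], 'moment': [0.071, 0.024, 0.021]} 1.116
```

Emit:
send_rows(increments=[{"gripper":1,"linear":[0,0,0],"delta_rot":[0,0,0.04]},{"gripper":1,"linear":[0,0,0],"delta_rot":[0,0,0.08]},{"gripper":1,"linear":[0,0,0],"delta_rot":[0,0,0.1]},{"gripper":1,"linear":[0,0,0],"delta_rot":[0,0,0.1]}])

```text
clock: 10.65
position: [0.4878, 0.1251, 0.101]
ee_rot: [0.0, 0.945, 0.328, 0.001]
contact_force: [-0.2, 0.4, 4.9]
width: 0.0151
gripper_force: 40.4
```

```bash
python3 st.py
```

```text
yaw x 0.667 {'position': [0.488, 0.125, 0.101], 'width': 0.015, 'gripper_force': 40.446, 'contact_force': [-0.225, 0.402, 4.889], 'moment': [0.001, 0.02, 0.072]} 1.016
```

Emit:
send_rows(increments=[{"gripper":1,"linear":[0,0,0],"delta_rot":[0,0,0.04]},{"gripper":1,"linear":[0,0,0],"delta_rot":[0,0,0.08]},{"gripper":1,"linear":[0,0,0],"delta_rot":[0,0,0.1]},{"gripper":1,"linear":[0,0,0],"delta_rot":[0,0,0.1]}])

```text
clock: 11.05
position: [0.4878, 0.1251, 0.101]
ee_rot: [0.0, 0.927, 0.374, 0.001]
contact_force: [-0.2, 0.0, 4.3]
width: 0.0152
gripper_force: 40.4
```

```bash
python3 st.py
```

```text
yaw x 0.767 {'position': [0.488, 0.125, 0.101], 'width': 0.015, 'gripper_force': 40.448, 'contact_force': [-0.17, 0.048, 4.256], 'moment': [0.012, -0.009, 0.072]} 0.916
```

Emit:
send_rows(increments=[{"gripper":1,"linear":[0,0,0],"delta_rot":[0,0,0.04]},{"gripper":1,"linear":[0,0,0],"delta_rot":[0,0,0.08]},{"gripper":1,"linear":[0,0,0],"delta_rot":[0,0,0.12]},{"gripper":1,"linear":[0,0,0],"delta_rot":[0,0,0.12]}])

```text
clock: 11.45
position: [0.4878, 0.1251, 0.101]
ee_rot: [0.0, 0.903, 0.429, 0.001]
contact_force: [-1.3, 0.1, 5.3]
width: 0.0153
gripper_force: 40.5
```

```bash
python3 st.py
```

```text
yaw x 0.888 {'position': [0.488, 0.125, 0.101], 'width': 0.015, 'gripper_force': 40.453, 'contact_force': [-1.257, 0.091, 5.325], 'moment': [-0.003, 0.063, 0.062]} 0.796
```

After 0.57 rad there is no stop and the moment is tiny, so counter-clockwise is the freeing way. I'll continue to about 1.3 rad in total.

Emit:
send_rows(increments=[{"gripper":1,"linear":[0,0,0],"delta_rot":[0,0,0.08]},{"gripper":1,"linear":[0,0,0],"delta_rot":[0,0,0.16]},{"gripper":1,"linear":[0,0,0],"delta_rot":[0,0,0.24]},{"gripper":1,"linear":[0,0,0],"delta_rot":[0,0,0.32]},{"gripper":1,"linear":[0,0,0],"delta_rot":[0,0,0.38]},{"gripper":1,"linear":[0,0,0],"delta_rot":[0,0,0.38]}])

```text
clock: 12.05
position: [0.4875, 0.1254, 0.101]
ee_rot: [-0.0, 0.806, 0.592, 0.0]
contact_force: [-1.1, 0.7, 6.1]
width: 0.0154
gripper_force: 40.5
```

```bash
python3 st.py
```

```text
yaw x 1.268 {'position': [0.488, 0.125, 0.101], 'width': 0.015, 'gripper_force': 40.501, 'contact_force': [-1.094, 0.716, 6.071], 'moment': [0.167, 0.106, 0.082]} 0.415
```

Emit:
send_rows(increments=[{"gripper":1,"linear":[0,0,0],"delta_rot":[0,0,0.08]},{"gripper":1,"linear":[0,0,0],"delta_rot":[0,0,0.16]},{"gripper":1,"linear":[0,0,0],"delta_rot":[0,0,0.24]},{"gripper":1,"linear":[0,0,0],"delta_rot":[0,0,0.32]},{"gripper":1,"linear":[0,0,0],"delta_rot":[0,0,0.38]},{"gripper":1,"linear":[0,0,0],"delta_rot":[0,0,0.38]}])

```text
clock: 12.65
position: [0.4866, 0.1256, 0.101]
ee_rot: [-0.001, 0.679, 0.734, 0.0]
contact_force: [-2.3, 0.9, 7.4]
width: 0.0148
gripper_force: 40.7
```

```bash
python3 st.py
```

```text
yaw x 1.648 {'position': [0.487, 0.126, 0.101], 'width': 0.015, 'gripper_force': 40.694, 'contact_force': [-2.314, 0.903, 7.383], 'moment': [0.289, 0.339, 0.119]} 0.035
```

It has turned 1.33 rad. I'll lift slowly.

Emit:
send_rows(increments=[{"gripper":1,"linear":[0,0,0.003],"delta_rot":[0,0,0]},{"gripper":1,"linear":[0,0,0.006],"delta_rot":[0,0,0]},{"gripper":1,"linear":[0,0,0.008],"delta_rot":[0,0,0]}])

```text
clock: 12.95
position: [0.4864, 0.125, 0.108]
ee_rot: [-0.001, 0.679, 0.734, -0.001]
contact_force: [-0.6, 0.8, -1.0]
width: 0.015
gripper_force: 39.5
```

```bash
python3 st.py
```

```text
yaw x 1.647 {'position': [0.486, 0.125, 0.108], 'width': 0.015, 'gripper_force': 39.497, 'contact_force': [-0.644, 0.762, -1.007], 'moment': [0.137, 0.197, 0.002]} 0.036
```

The cap is free. I'll lift it clear.

Emit:
send_rows(increments=[{"gripper":1,"linear":[0,0,0.01],"delta_rot":[0,0,0]},{"gripper":1,"linear":[0,0,0.02],"delta_rot":[0,0,0]},{"gripper":1,"linear":[0,0,0.035],"delta_rot":[0,0,0]},{"gripper":1,"linear":[0,0,0.055],"delta_rot":[0,0,0]},{"gripper":1,"linear":[0,0,0.075],"delta_rot":[0,0,0]},{"gripper":1,"linear":[0,0,0.09],"delta_rot":[0,0,0]},{"gripper":1,"linear":[0,0,0.09],"delta_rot":[0,0,0]}])

```text
clock: 13.65
position: [0.4897, 0.125, 0.2018]
ee_rot: [0.002, 0.679, 0.734, 0.003]
contact_force: [0.9, -1.0, -2.0]
width: 0.0153
gripper_force: 39.6
```

```bash
python3 st.py; python3 - <<'E'
from h import *
a=optics.get_image('top');b=optics.get_image('side')
# saucer by thresholding in top: ellipse fit near (478,243)
im=a['pixels'][205:285,435:525];hsv=cv2.cvtColor(im,cv2.COLOR_BGR2HSV);m=((hsv[...,1]<60)&(hsv[...,2]>60)).astype('uint8')
n,l,st,c=cv2.connectedComponentsWithStats(m);k=1+st[1:,4].argmax();print(st[k],c[k]+[435,205])
print('saucer',onplane(a,c[k]+[435,205],.012))
print('saucer by side',onplane(b,(282,324),.012))
g=lambda c:(255*(c/255.)**.5).astype('uint8')
cv2.imwrite('pics/c7.png',cv2.resize(g(b['pixels'][90:230,220:360]),(560,560),interpolation=cv2.INTER_CUBIC))
E
```

```text
yaw x 1.648 {'position': [0.49, 0.125, 0.202], 'width': 0.015, 'gripper_force': 39.582, 'contact_force': [0.872, -1.016, -2.039], 'moment': [0.02, -0.009, 0.064]} 0.036
[  19   13   49   50 1901] [477.9810626  242.25355076]
saucer [ 0.43401847 -0.35505398  0.012     ]
saucer by side [ 0.43326392 -0.36031148  0.012     ]
```

Emit:
send_rows(increments=[{"gripper":1,"linear":[-0.001,-0.012,0],"delta_rot":[0,0,0]},{"gripper":1,"linear":[-0.004,-0.035,0],"delta_rot":[0,0,0]},{"gripper":1,"linear":[-0.007,-0.065,0],"delta_rot":[0,0,0]},{"gripper":1,"linear":[-0.011,-0.1,0],"delta_rot":[0,0,0]},{"gripper":1,"linear":[-0.015,-0.135,0],"delta_rot":[0,0,0]},{"gripper":1,"linear":[-0.019,-0.17,0],"delta_rot":[0,0,0]},{"gripper":1,"linear":[-0.023,-0.205,0],"delta_rot":[0,0,0]},{"gripper":1,"linear":[-0.026,-0.24,0],"delta_rot":[0,0,0]}])

```text
clock: 14.55
position: [0.4598, -0.1169, 0.1976]
ee_rot: [-0.001, 0.679, 0.734, -0.001]
contact_force: [0.8, -0.4, -1.1]
width: 0.0151
gripper_force: 39.6
```

Emit:
send_rows(increments=[{"gripper":1,"linear":[-0.004,-0.035,0],"delta_rot":[0,0,0]},{"gripper":1,"linear":[-0.008,-0.07,0],"delta_rot":[0,0,0]},{"gripper":1,"linear":[-0.012,-0.105,0],"delta_rot":[0,0,0]},{"gripper":1,"linear":[-0.016,-0.14,0],"delta_rot":[0,0,0]},{"gripper":1,"linear":[-0.02,-0.175,0],"delta_rot":[0,0,0]},{"gripper":1,"linear":[-0.024,-0.21,0],"delta_rot":[0,0,0]},{"gripper":1,"linear":[-0.026,-0.23,0],"delta_rot":[0,0,0]},{"gripper":1,"linear":[-0.027,-0.241,0],"delta_rot":[0,0,0]}])

```text
clock: 15.35
position: [0.4334, -0.3575, 0.1975]
ee_rot: [-0.001, 0.68, 0.733, 0.0]
contact_force: [0.8, -0.0, -0.8]
width: 0.0149
gripper_force: 39.6
```

Emit:
send_rows(increments=[{"gripper":1,"linear":[0,0,0],"delta_rot":[0,0,0]},{"gripper":1,"linear":[0,0,0],"delta_rot":[0,0,0]},{"gripper":1,"linear":[0,0,0],"delta_rot":[0,0,0]},{"gripper":1,"linear":[0,0,0],"delta_rot":[0,0,0]}])

```text
clock: 15.75
position: [0.4347, -0.3547, 0.1988]
ee_rot: [0.0, 0.679, 0.734, 0.0]
contact_force: [-0.4, -0.4, -0.0]
width: 0.0151
gripper_force: 39.6
```

```bash
python3 st.py; python3 - <<'E'
from h import *
b=optics.get_image('side');d=optics.get_image('wrist')
g=lambda c:(255*(c/255.)**.6).astype('uint8')
A=cv2.resize(g(b['pixels'][160:360,210:410]),(400,400),interpolation=cv2.INTER_CUBIC)
B=cv2.resize(g(d['pixels'][100:300,220:420]),(400,400),interpolation=cv2.INTER_CUBIC)
cv2.imwrite('pics/f.png',np.hstack([A,B]))
p=get_state()['position']
print('expected cap base/top side px',proj(b,[p+[0,0,.009],p+[0,0,.059]]))
E
```

```text
yaw x 1.649 {'position': [0.435, -0.355, 0.199], 'width': 0.015, 'gripper_force': 39.582, 'contact_force': [-0.377, -0.387, -0.049], 'moment': [0.007, -0.01, -0.003]} -0.887
expected cap base/top side px [[279.49208976 259.55525602]
 [278.63477261 241.61462095]]
```

View pics/f.png

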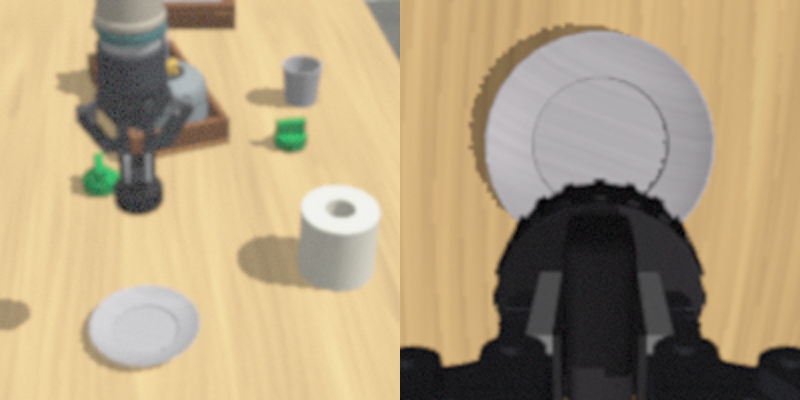

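The last picture shows the cap upright in the gripper: side crop (138,195), full-image (279,257), where expected. It is about 0.2 m above the saucer, which hasn't moved. I'll hand in.

```bash
python3 -c "
from rig import sign_off
print(sign_off())"
```

```text
the job is handed in; nothing more can be done
None
```

The black cap turned freely counter-clockwise (about 1.3 rad), so I never tried the other way; I lifted it off and handed in at about 16 s with it held upright, its underside about 0.2 m above the table over the saucer and nothing else moved.

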